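# Level the stock cubes and snap the keeper's lid home

## Task

Spread the heap of stock cubes in the round tub so that all six lie on its floor in one layer, none on top of another, then put the lid on the tub and press it straight down over the stud until it clicks. Keep pressing after the click until the gasket under it is squeezed firmly, and finish while still holding the lid pressed down: do not let go. Leave the other things on the counter where they are.

Things in the scene. Friction and masses are not known exactly. Their poses are not given: they have to be found in the camera images.
- tub: Round aluminium keeper, fixed. Origin: centre of its underside, z up. Sizes in mm: outside diameter 196, wall 3, rim at z 38.5, floor at z 4. In its middle a pedestal 40 across up to z 18.5, on it a gasket ring and a stud. The heap of six cubes starts on the tub's own +x side, 28 to 82 from the axis and within 30 either way in tub y; the rest of the floor is free. Any yaw.
- stud_top (a point): Tip of the stud in the middle of the tub, on its axis, 39 mm above the tub's underside. Neck 20 mm across to z 36, then coned. Four spring-loaded catch balls stick out of it to 14 mm from the axis, centred 30.3 mm above the tub's underside.
- gasket: Black rubber ring on the pedestal round the stud, 37 mm outside, hole about 21 mm; origin under its middle. Its top is at tub z = 22 mm when free; it gives up to 3.5 mm downward at about 3.5 N per mm, then is solid.
- lid: White lid, 210 mm across, about 160 g, lying right way up on the counter; yaw does not matter. Origin: centre of its underside (lower edge of skirt and hub), z up. In mm: plate z 22 to 25; skirt 3 thick, inside diameter 204, goes outside the tub's rim; hub under the plate 34 outside, mouth 23 across with a 4 high lip inside that snaps below the catch balls.
- lid_knob (a point): Top centre of the lid's knob, 57 mm above the lid's underside; knob 28 mm across, 32 mm high. Lid's origin in tub z: at 34 mm it meets the balls, the push rises to about 10 N at 31, then drops with a click by 28 and the balls even pull the lid down; it meets the gasket at 22; let go, it stays at about 21.5, not fully pressed; solid stop at 18.5, with about 12 N of gasket push.
- cube0_mid (a point): Middle of a foil-and-card wrapped stock cube, 26 x 28 mm and 24 mm high, about 22 g. At the start four of the six lie on the tub's floor (middle at tub z = 16 mm) in a 2 by 2 cluster and two lie on top of them (middle at tub z = 40 mm); read the heights to tell which.
- cube1_mid (a point): Middle of a foil-and-card wrapped stock cube, 26 x 28 mm and 24 mm high, about 22 g. At the start four of the six lie on the tub's floor (middle at tub z = 16 mm) in a 2 by 2 cluster and two lie on top of them (middle at tub z = 40 mm); read the heights to tell which.
- cube2_mid (a point): Middle of a foil-and-card wrapped stock cube, 26 x 28 mm and 24 mm high, about 22 g. At the start four of the six lie on the tub's floor (middle at tub z = 16 mm) in a 2 by 2 cluster and two lie on top of them (middle at tub z = 40 mm); read the heights to tell which.
- cube3_mid (a point): Middle of a foil-and-card wrapped stock cube, 26 x 28 mm and 24 mm high, about 22 g. At the start four of the six lie on the tub's floor (middle at tub z = 16 mm) in a 2 by 2 cluster and two lie on top of them (middle at tub z = 40 mm); read the heights to tell which.
- cube4_mid (a point): Middle of a foil-and-card wrapped stock cube, 26 x 28 mm and 24 mm high, about 22 g. At the start four of the six lie on the tub's floor (middle at tub z = 16 mm) in a 2 by 2 cluster and two lie on top of them (middle at tub z = 40 mm); read the heights to tell which.
- cube5_mid (a point): Middle of a foil-and-card wrapped stock cube, 26 x 28 mm and 24 mm high, about 22 g. At the start four of the six lie on the tub's floor (middle at tub z = 16 mm) in a 2 by 2 cluster and two lie on top of them (middle at tub z = 40 mm); read the heights to tell which.
- shaker: Bystander: white salt shaker 42 mm across, 72 high; origin under its middle.
- spoon: Bystander: wooden spoon lying flat; origin on it.
- mug: Bystander: white mug 76 mm across, 90 high; origin under its middle.
- jar: Bystander: glass jar 64 mm across, 85 high; origin under its middle.
- bowl: Bystander: white bowl 100 mm across, 50 high; origin under its middle.
- tin: Bystander: closed tin 72 mm across, 75 high; origin under its middle.
Not all that is in view belongs to the job. Leave any red look-alike of the part that bears cube5_mid alone.

How it is judged:
By the outcome, as a careful person would: the job done as asked, in the order asked, and still so for the second after the job is handed in, while the arm keeps its last pose, push and grip.
It also fails if it takes over 69 s, if anything falls off the work surface, if the arm or the gripper's body presses on something with over 40 N, if the wrist force passes 120 N, or if a joint passes its speed limit or range.

## Robot

A 6-joint arm with a two-finger parallel gripper is mounted at the origin on the work surface. World frame = base frame: x ahead of the robot, y to its left, z up, the work surface at z = 0. Lengths are in m, angles in rad, forces in N, time in s.
With the tool pointing down it reaches from about 0.375 to 0.75 m from the base axis. Payload 9 kg.
Tool frame: the origin (TCP) lies where the fingers leave the gripper's body, on its centre line; the fingertips stand 73 mm ahead of it and the grasp point (between the pads) lies 54 mm ahead of it; z points along the fingers, y is the line along which they close (so a half turn about z gives the same grasp; the last joint's range is limited). The gripper opens to 85 mm and grips with 20 to 120 N. Pads are 22 mm wide; open, the fingers measure 114 mm over their backs; the gripper's body (76 mm by 85 mm) begins 54 mm behind the grasp point. The pads swing forward as they close: fully open they stand 13 mm farther back than shut.
Start: joints at [-1.451, 0.104, 0.097, 1.564, 0, 1.353], TCP at [0.199, -0.566, 0.304] pointing down, gripper open.
Joint ranges: [-2.99, 2.99], [-0.84, 1.86], [-1.1, 1.16], [-1.84, 2.11], [-1.51, 1.56], [-3.14, 3.14]. Speed limits (rad/s): [2.22, 2.22, 2.57, 3.14, 3.14, 3.14].

## Interface

Orientations are given as [roll, pitch, yaw] about the fixed x, y, z axes, in that order (R = Rz(yaw) Ry(pitch) Rx(roll)).
In Python, from cell import robot gives the robot as it stands.
- The arm moves only by the tool step_arm, never from a script. Its argument "steps" is a list of rows, each an object of numbers: "rx", "ry", "rz": the turn, a rotation vector about the tool's x, y, z in units of 0.08 rad (1.0 is 0.08 rad); "dx", "dy", "dz": the shift along the tool's x, y, z in units of 0.03 m (1.0 is 0.03 m); "hand": the gripper command: -1 is shut, 1 is fully open, values between are in proportion. A call has 1 to 12 rows; each row shifts and turns the commanded pose from where the row before left it, along the tool's axes as they then stand; what a row does not reach is not made up. A row lasts 1/8 s, in which the tool goes at most 62.5 mm and 10.7 degrees, less where a joint would pass 70% of its speed; a pose out of reach is approached as far as the arm can. A call with a number of a shift or a turn outside -1 to 1 is refused whole. A call with a gripper value outside its range is refused whole. The fingers move at their own pace and stop on an object; "newtons" is the grip in N (left out, the last holds). Time passes only in rows, so rows that do not move let the fingers close. It gives the time, the measured TCP pose, the force, the opening and the grip force at its end, in the units of the state.
- robot.state(): the state, without advancing time (a new reading comes with each control period).
- robot.get_image(name): name is "scene" or "side" or "wrist"; returns the picture (384x512x3 uint8, blue, green, red); there is no depth.
- robot.camera_info(name): a dict with "K" (3x3 intrinsics, pixels), "R" (3x3) and "t" (3): a world point X has camera coordinates R X + t; the wrist camera has in their place "T_tool_cam" (4x4, takes a point from camera to tool coordinates, whose origin is the TCP and whose axes are the flange's). Camera axes: x right, y down, z forward; pixel columns grow to the right and rows downward; lengths in m; the calibration is good to about 2 mm. A picture is of the moment at which its call begins: read the wrist's pose just before it. camera_info takes no time and is no camera call.
- robot.hand_in(): hands the job in; it is judged then, once.
Trained networks look in the newest picture that a camera, given by its name, has taken for a name from the list of things; names that differ only in an ending like _2 or _b are one class to them, and where a whole thing is asked for, a point or a joint stands for the part that bears it (a point fixed in the world has none). Each returns a list of dicts, best first, with "score" (0 to 1); they miss things now and then, are a little off and sometimes report something else, mostly with a low value. They report only what shows in the picture. A call takes as long as a camera call. They do not tell look-alikes from the thing itself.
- robot.find_in(camera, name): "at" ([x, y, z] in m, in world coordinates, good to about 4 mm: the middle of the surface that is visible of it).
- robot.cut_out(camera, name): "pixels" (384x512 bool, what is visible of it).
The state is a dict: "time": time; "joint_positions": joint angles; "joint_vel": joint speeds; "joint_torque": joint torques, N m; "tcp_pos": TCP position; "eef_rot": TCP orientation; "contact_force": force on the tool from outside, world axes, zero at the start; "ft_torque": the same for the moment, N m; "gripper_width": finger opening in m; "grasp_force": force on a finger pad.
Only numpy, scipy, OpenCV 4.12 (cv2) and the standard library are available. Lean on these libraries where they do the work, as an engineer would, in place of code of your own. Each camera call takes 0.05 s, during which the arm holds its last target. There are 200 camera calls.

## Working session

There is one attempt and no reset: what is moved stays moved. The work goes in short steps, Python scripts to look and compute and a tool call to move; the robot and the scene stay as the last step left them, time stands still between calls to the robot, and variables do not carry over. Pictures are saved under pics/ and viewed, at most 10 in all, crops included, and the job is handed in when it is done.

Besides the shell and the picture viewer there is one more tool, called after ">>>" as name(argument=value, ...), one argument or row to a line, values as JSON. step_arm: Moves the arm, as the interface text tells. Shifts and turns lie within -1 to 1; 1 stands for 0.03 m of shift or 0.08 rad of turn. Its arguments: {"type":"object","properties":{"steps":{"type":"array","items":{"type":"object","properties":{"rx":{"type":"number"},"ry":{"type":"number"},"rz":{"type":"number"},"dx":{"type":"number"},"dy":{"type":"number"},"dz":{"type":"number"},"hand":{"type":"number"}}}},"newtons":{"type":"number"}},"required":["steps"]}

```bash
mkdir -p pics; ls
python3 - <<'E'
from cell import robot
import cv2,numpy as np
s=robot.state();print({k:np.round(v,3).tolist() for k,v in s.items()})
a=robot.get_image("scene");b=robot.get_image("side")
cv2.imwrite("pics/a.png",a);cv2.imwrite("pics/b.png",b)
for c in("scene","side"):
    for n in["tub","stud_top","lid","lid_knob","cube0_mid","shaker","mug","jar","bowl","tin","spoon"]:
        print(c,n,[(np.round(d["at"],3).tolist(),round(d["score"],2)) for d in robot.find_in(c,n)])
E
```

```text
pics
{'time': 0.0, 'joint_positions': [-1.451, 0.105, 0.096, 1.564, -0.0, 1.353], 'joint_vel': [0.0, -0.001, 0.002, 0.0, 0.001, -0.0], 'joint_torque': [-0.003, -55.693, 50.365, 0.017, -0.001, 0.0], 'tcp_pos': [0.199, -0.566, 0.303], 'eef_rot': [-3.14, -0.0, 0.338], 'contact_force': [-0.367, -0.003, 0.269], 'ft_torque': [0.078, -0.04, -0.066], 'grasp_force': 0.0, 'gripper_width': 0.085}
scene tub [([0.518, -0.157, 0.0], 0.72)]
scene stud_top [([0.515, -0.159, 0.003], 0.92), ([0.595, -0.207, 0.052], 0.32), ([0.377, -0.38, 0.058], 0.2)]
scene lid [([0.562, 0.142, 0.024], 0.61)]
scene lid_knob [([0.564, 0.14, 0.021], 0.73), ([0.572, -0.189, 0.054], 0.69)]
scene cube0_mid []
scene shaker [([0.398, 0.001, 0.042], 0.73)]
scene mug [([0.376, 0.382, 0.059], 0.9)]
scene jar [([0.381, -0.38, 0.058], 0.77)]
scene bowl [([0.693, 0.383, 0.028], 0.68)]
scene tin [([0.721, -0.325, 0.068], 0.56)]
scene spoon [([0.771, 0.015, 0.013], 0.65)]
side tub [([0.523, -0.161, -0.0], 0.59)]
side stud_top [([0.52, -0.159, 0.002], 0.75)]
side lid [([0.536, 0.126, 0.029], 0.85)]
side lid_knob [([0.535, 0.127, 0.02], 0.71)]
side cube0_mid [([0.547, -0.212, 0.024], 0.44), ([0.524, -0.179, 0.021], 0.42), ([0.358, -0.403, 0.076], 0.29)]
side shaker [([0.384, -0.006, 0.038], 0.86)]
side mug []
side jar [([0.353, -0.403, 0.076], 0.58)]
side bowl [([0.707, 0.392, 0.036], 0.58)]
side tin [([0.696, -0.351, 0.07], 0.59)]
side spoon [([0.763, -0.008, 0.012], 0.52)]
```

View pics/a.png

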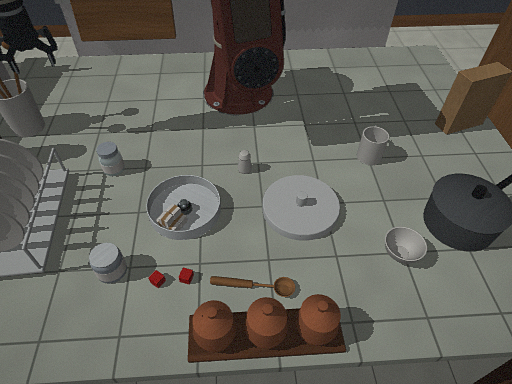

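View pics/b.png

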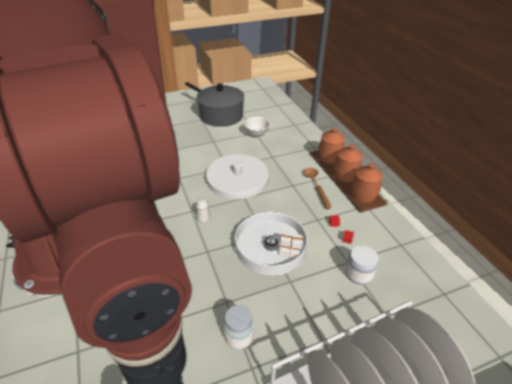

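Run:
```python
from cell import robot
import numpy as np
for c in("scene","side","wrist"):
    print(c,robot.camera_info(c))
```

```text
scene {'K': array([[389.75119688,   0.        , 249.36596114],
       [  0.        , 389.75119688, 191.45478141],
       [  0.        ,   0.        ,   1.        ]]), 'R': array([[ 0.06338114,  0.99798645,  0.00242492],
       [ 0.75600336, -0.04642656, -0.65291921],
       [-0.65149195,  0.04321601, -0.75742367]]), 't': array([-0.04327222, -0.35948792,  1.42021331])}
side {'K': array([[384.85179651,   0.        , 252.96545165],
       [  0.        , 384.85179651, 188.44583838],
       [  0.        ,   0.        ,   1.        ]]), 'R': array([[ 0.93261578, -0.36082826,  0.00554716],
       [-0.23143623, -0.60983509, -0.75798314],
       [ 0.27688459,  0.70562322, -0.65225056]]), 't': array([-0.50899851,  0.17923539,  1.03841054])}
wrist {'K': array([[272.42303492,   0.        , 257.89219219],
       [  0.        , 272.42303492, 192.32395386],
       [  0.        ,   0.        ,   1.        ]]), 'T_tool_cam': array([[-6.59692111e-04, -9.66329756e-01, -2.57305980e-01,
         6.62646963e-02],
       [ 9.99999691e-01, -5.27745158e-04, -5.81860002e-04,
        -8.07490185e-04],
       [ 4.26476649e-04, -2.57306284e-01,  9.66329806e-01,
        -7.04704681e-02],
       [ 0.00000000e+00,  0.00000000e+00,  0.00000000e+00,
         1.00000000e+00]])}
```

The scene shows the tub at about (185,207), with the cream cubes at (172,214) and the stud at (184,206). The lid is at (301,206). The red look-alikes are outside the tub at (157,279) and (186,275), so I will leave them alone. Next I move the wrist camera over the tub.

>>> step_arm(
  steps=[
    {"dx": 1,"dy": -0.64},
    {"dx": 1,"dy": -0.64},
    {"dx": 1,"dy": -0.64},
    {"dx": 1,"dy": -0.64},
    {"dx": 1,"dy": -0.64},
    {"dx": 1,"dy": -0.64},
    {"dx": 1,"dy": -0.64},
    {"dx": 1,"dy": -0.64},
    {"dx": 1,"dy": -0.64},
    {"dx": 1,"dy": -0.64},
    {"dx": 1,"dy": -0.64},
    {"dx": 1,"dy": -0.64},
  ],
)

```text
$.steps[0]: bad value
```

>>> step_arm(
  steps=[
    {"dx": 0.9,"dy": -0.6,"dz": 0.6},
    {"dx": 0.9,"dy": -0.6,"dz": 0.6},
    {"dx": 0.5,"dy": -0.4,"dz": 0.6},
    {},
  ],
)

```text
$.steps[0]: bad value
```

```bash
cat > h.py <<'E'
from cell import robot
import numpy as np,cv2
from scipy.spatial.transform import Rotation as Ro
def cam(c,s=None):
    i=robot.camera_info(c)
    if c!="wrist": R,t=i["R"],i["t"]; return i["K"],R.T,-R.T@t
    s=s or robot.state(); Rt=Ro.from_euler("xyz",s["eef_rot"]).as_matrix(); T=i["T_tool_cam"]
    return i["K"],Rt@T[:3,:3],Rt@T[:3,3]+np.array(s["tcp_pos"])
def ray(cm,u,v,z):
    K,R,o=cm; d=R@np.linalg.inv(K)@[u,v,1]; return o+d*(z-o[2])/d[2]
def proj(cm,X):
    K,R,o=cm; p=K@(R.T@(np.array(X)-o)); return p[:2]/p[2]
def go(x,y,z,yaw,s=None):
    s=s or robot.state(); Rt=Ro.from_euler("xyz",s["eef_rot"]).as_matrix()
    d=Rt.T@(np.array([x,y,z])-s["tcp_pos"])/.03
    G=Ro.from_matrix(Rt).inv()*Ro.from_euler("xyz",[np.pi,0,yaw])
    return np.round(d,2).tolist(),np.round(G.as_rotvec()/.08,2).tolist()
E
python3 - <<'E'
from h import *
s=robot.state();print(s["time"],s["tcp_pos"],s["eef_rot"],s["joint_positions"])
w=robot.get_image("wrist");cv2.imwrite("pics/w1.png",cv2.resize(w,(768,576)))
for n in["tub","stud_top","gasket"]+["cube%d_mid"%i for i in range(3)]:
    print(n,[(np.round(d["at"],3).tolist(),round(d["score"],2)) for d in robot.find_in("wrist",n)])
E
```

```text
1.2 [ 0.19886818 -0.56609396  0.303928  ] [3.14152991e+00 1.19790136e-05 3.37829300e-01] [-1.45067811e+00  1.04090114e-01  9.72846072e-02  1.56392697e+00
  1.85665706e-06  1.35308524e+00]
tub []
stud_top []
gasket []
cube0_mid []
cube1_mid []
cube2_mid []
```

View pics/w1.png

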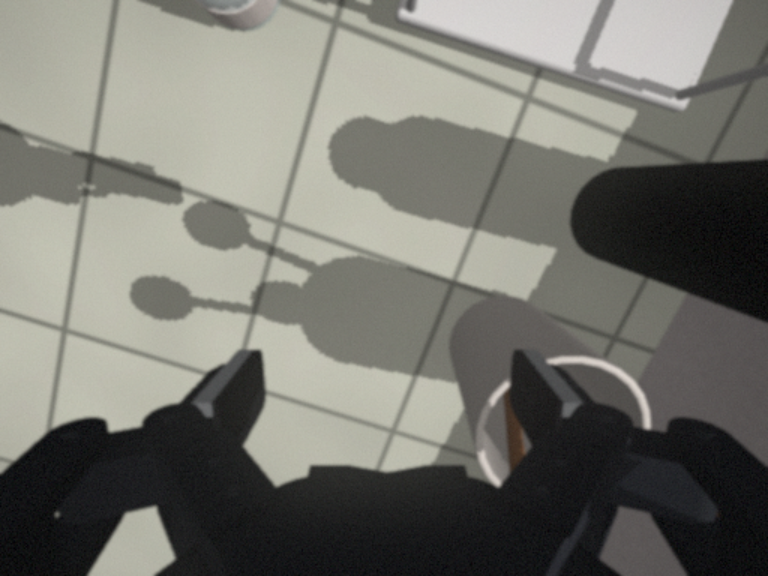

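The move was refused, probably because every field has to be present. The picture therefore shows only the counter and the utensil pot beside the start pose.

>>> step_arm(
  steps=[
    {"dx": 1,"dy": -0.64,"dz": 0,"rx": 0,"ry": 0,"rz": 0,"hand": 1},
  ],
)

```text
time: 1.68
tcp_pos: [0.2199, -0.5387, 0.3034]
eef_rot: [-3.141, 0.0, 0.335]
contact_force: [1.1, 0.9, -0.0]
gripper_width: 0.0855
grasp_force: 0.0
```

>>> step_arm(
  steps=[
    {"dx": 1,"dy": -0.64,"dz": 0,"rx": 0,"ry": 0,"rz": 0,"hand": 1},
    {"dx": 1,"dy": -0.64,"dz": 0,"rx": 0,"ry": 0,"rz": 0,"hand": 1},
    {"dx": 1,"dy": -0.64,"dz": 0,"rx": 0,"ry": 0,"rz": 0,"hand": 1},
    {"dx": 1,"dy": -0.64,"dz": 0,"rx": 0,"ry": 0,"rz": 0,"hand": 1},
    {"dx": 1,"dy": -0.64,"dz": 0,"rx": 0,"ry": 0,"rz": 0,"hand": 1},
    {"dx": 1,"dy": -0.64,"dz": 0,"rx": 0,"ry": 0,"rz": 0,"hand": 1},
    {"dx": 1,"dy": -0.64,"dz": 0,"rx": 0,"ry": 0,"rz": 0,"hand": 1},
    {"dx": 1,"dy": -0.64,"dz": 0,"rx": 0,"ry": 0,"rz": 0,"hand": 1},
    {"dx": 1,"dy": -0.64,"dz": 0.4,"rx": 0,"ry": 0,"rz": 0,"hand": 1},
    {"dx": 1,"dy": -0.64,"dz": 0.5,"rx": 0,"ry": 0,"rz": 0,"hand": 1},
    {"dx": 1,"dy": -0.64,"dz": 0.5,"rx": 0,"ry": 0,"rz": 0,"hand": 1},
    {"dx": 0.5,"dy": -0.3,"dz": 0.5,"rx": 0,"ry": 0,"rz": 0,"hand": 1},
  ],
)

```text
time: 3.18
tcp_pos: [0.4741, -0.2147, 0.2464]
eef_rot: [3.141, -0.0, 0.339]
contact_force: [0.5, 0.8, -0.0]
gripper_width: 0.0854
grasp_force: 0.0
```

Run:
```python
from h import *
w=robot.get_image("side")
s=robot.state();print(s["time"],s["tcp_pos"],s["eef_rot"],s["joint_positions"])
w=robot.get_image("wrist");cv2.imwrite("pics/w2.png",cv2.resize(w,(768,576)))
for n in["tub","stud_top","gasket"]+["cube%d_mid"%i for i in range(2)]:
    print(n,[(np.round(d["at"],3).tolist(),round(d["score"],2)) for d in robot.find_in("wrist",n)])
```

```text
3.225 [ 0.47417429 -0.2135421   0.24422717] [-3.13934315e+00  6.88744443e-04  3.39683186e-01] [-6.75282792e-01 -1.41937450e-01 -2.54068291e-01  1.46093977e+00
  6.01887676e-04  2.12662677e+00]
tub [([0.532, -0.152, 0.003], 0.78)]
stud_top [([0.528, -0.149, 0.006], 0.72)]
gasket [([0.531, -0.173, 0.023], 0.6)]
cube0_mid [([0.552, -0.209, 0.026], 0.6)]
cube1_mid [([0.393, -0.01, 0.054], 0.73), ([0.578, -0.176, 0.03], 0.59), ([0.367, -0.356, 0.023], 0.31)]
```

View pics/w2.png

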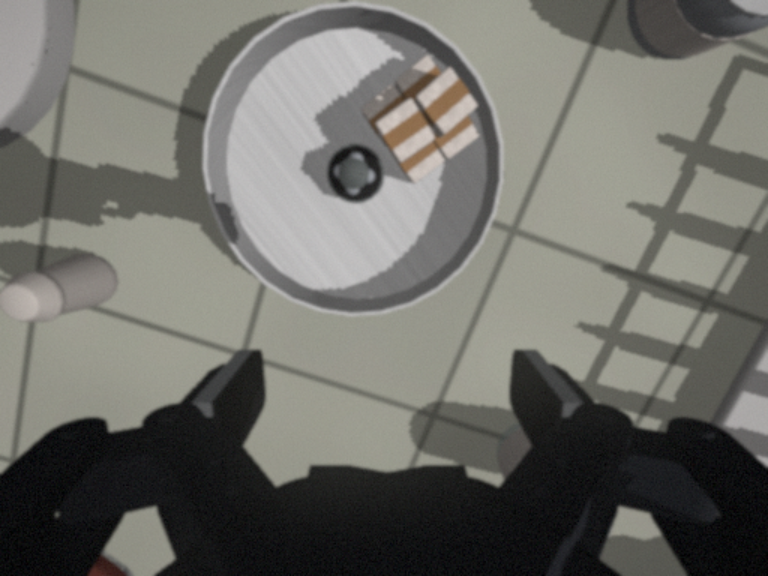

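The tub is at (352,160) and the stud at (354,172). The two upper cubes sit side by side at about (407,133) and (445,100), with lower ones showing at (424,165), (458,137) and (428,66). I'll measure corners on a close crop, which also serves as the check that these are the right cubes.

Run:
```python
from h import *
w=cv2.imread("pics/w2.png")
# original res crop scaled
w=cv2.resize(w,(512,384),interpolation=cv2.INTER_AREA)
c=w[20:140,200:350]; cv2.imwrite("pics/c2.png",cv2.resize(c,(750,600),interpolation=cv2.INTER_CUBIC))
cm=cam("wrist")
# rim fit: bright outer rim ellipse pts in 768 px
P=[(203,150),(502,170),(352,3),(352,313)]
print([np.round(ray(cm,u/1.5,v/1.5,.0385),3) for u,v in P])
print(ray(cm,354/1.5,172/1.5,.039))
for x,y in[(407,133),(445,100)]: print(ray(cm,x/1.5,y/1.5,.052))
```

```text
[array([ 0.514, -0.076,  0.038]), array([ 0.566, -0.264,  0.038]), array([ 0.625, -0.141,  0.038]), array([ 0.44 , -0.201,  0.038])]
[ 0.5329711  -0.17245666  0.039     ]
[ 0.56560144 -0.19697538  0.052     ]
[ 0.59061942 -0.21215409  0.052     ]
```

View pics/c2.png

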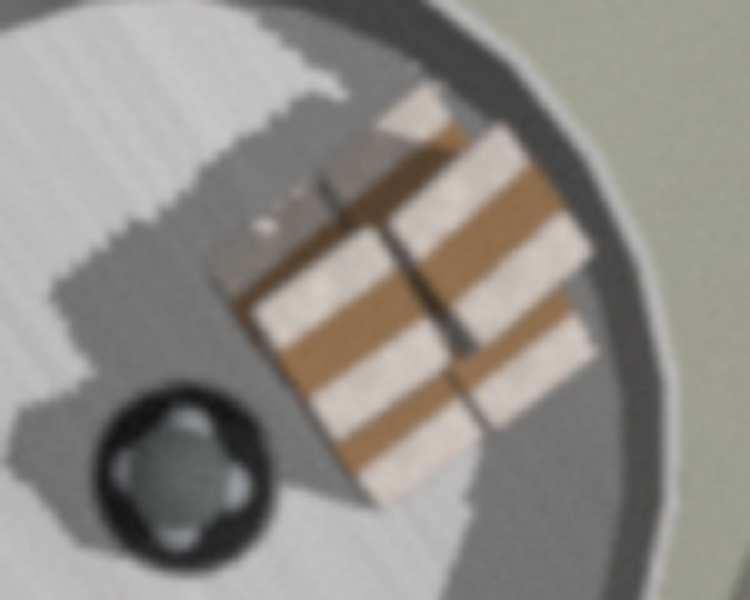

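Run:
```python
from h import *
s=robot.state();cm=cam("wrist",s)
f=lambda p,z:ray(cm,200+p[0]/5,20+p[1]/5,z)[:2]
A=[(252,308),(380,228),(455,352),(325,435)];B=[(385,222),(505,125),(595,250),(470,352)]
st=f((182,475),.039)
g=[]
for Q in(A,B):
    W=np.array([f(p,.052) for p in Q]);c=W.mean(0);g.append(c)
    e1=(W[1]+W[2]-W[0]-W[3])/2;e2=(W[3]+W[2]-W[0]-W[1])/2
    print(c,c-st,np.linalg.norm(e1),np.linalg.norm(e2),np.arctan2(e1[1],e1[0]),np.arctan2(e2[1],e2[0]))
print("stud",st)
# tub yaw a; tool y along tub y
import sys
d=g[1]-g[0];print(np.arctan2(d[1],d[0]),np.linalg.norm(d), np.arctan2(*(sum(g)/2-st)[::-1]))
```

```text
[ 0.56725281 -0.19565037] [ 0.03445229 -0.02272345] 0.027330758841077833 0.025606220320454794 -0.6966339856171521 -2.2361257421459517
[ 0.59015594 -0.21337446] [ 0.05735542 -0.04044754] 0.02710455522970132 0.026904505292175335 -0.5777223159576408 -2.1427656601058342
stud [ 0.53280052 -0.17292692]
-0.6586050724133184 0.028960262325466 -0.6026806698377595
```

The close crop confirms it: two cream-and-brown cubes on top of four, with no red ones in the tub. The tub's yaw is about -0.64, so I turn the tool to yaw 2.5 and the fingers close along tub y.

>>> step_arm(
  steps=[
    {"dx": 0,"dy": 0,"dz": 0,"rx": 0,"ry": 0,"rz": -1,"hand": 0.1},
    {"dx": 0,"dy": 0,"dz": 0,"rx": 0,"ry": 0,"rz": -1,"hand": 0.1},
    {"dx": 0,"dy": 0,"dz": 0,"rx": 0,"ry": 0,"rz": -1,"hand": 0.1},
    {"dx": 0,"dy": 0,"dz": 0,"rx": 0,"ry": 0,"rz": -1,"hand": 0.1},
    {"dx": 0,"dy": 0,"dz": 0,"rx": 0,"ry": 0,"rz": -1,"hand": 0.1},
    {"dx": 0,"dy": 0,"dz": 0,"rx": 0,"ry": 0,"rz": -1,"hand": 0.1},
    {"dx": 0,"dy": 0,"dz": 0,"rx": 0,"ry": 0,"rz": -1,"hand": 0.1},
    {"dx": 0,"dy": 0,"dz": 0,"rx": 0,"ry": 0,"rz": -1,"hand": 0.1},
    {"dx": 0,"dy": 0,"dz": 0,"rx": 0,"ry": 0,"rz": -1,"hand": 0.1},
    {"dx": 0,"dy": 0,"dz": 0,"rx": 0,"ry": 0,"rz": -1,"hand": 0.1},
    {"dx": 0,"dy": 0,"dz": 0,"rx": 0,"ry": 0,"rz": -1,"hand": 0.1},
    {"dx": 0,"dy": 0,"dz": 0,"rx": 0,"ry": 0,"rz": -1,"hand": 0.1},
  ],
)

```text
time: 5.03
tcp_pos: [0.4731, -0.2169, 0.2476]
eef_rot: [3.141, 0.001, 1.299]
contact_force: [-0.9, 0.5, 0.1]
gripper_width: 0.047
grasp_force: 0.0
```

>>> step_arm(
  steps=[
    {"dx": 0,"dy": 0,"dz": 0,"rx": 0,"ry": 0,"rz": -1,"hand": 0.1},
    {"dx": 0,"dy": 0,"dz": 0,"rx": 0,"ry": 0,"rz": -1,"hand": 0.1},
    {"dx": 0,"dy": 0,"dz": 0,"rx": 0,"ry": 0,"rz": -1,"hand": 0.1},
    {"dx": 0,"dy": 0,"dz": 0,"rx": 0,"ry": 0,"rz": -1,"hand": 0.1},
    {"dx": 0,"dy": 0,"dz": 0,"rx": 0,"ry": 0,"rz": -1,"hand": 0.1},
    {"dx": 0,"dy": 0,"dz": 0,"rx": 0,"ry": 0,"rz": -1,"hand": 0.1},
    {"dx": 0,"dy": 0,"dz": 0,"rx": 0,"ry": 0,"rz": -1,"hand": 0.1},
    {"dx": 0,"dy": 0,"dz": 0,"rx": 0,"ry": 0,"rz": -1,"hand": 0.1},
    {"dx": 0,"dy": 0,"dz": 0,"rx": 0,"ry": 0,"rz": -1,"hand": 0.1},
    {"dx": 0,"dy": 0,"dz": 0,"rx": 0,"ry": 0,"rz": -1,"hand": 0.1},
    {"dx": 0,"dy": 0,"dz": 0,"rx": 0,"ry": 0,"rz": -1,"hand": 0.1},
    {"dx": 0,"dy": 0,"dz": 0,"rx": 0,"ry": 0,"rz": -1,"hand": 0.1},
  ],
)

```text
time: 6.52
tcp_pos: [0.4731, -0.2169, 0.2476]
eef_rot: [3.142, 0.001, 2.259]
contact_force: [-0.2, 0.3, 0.5]
gripper_width: 0.0469
grasp_force: 0.0
```

>>> step_arm(
  steps=[
    {"dx": 0,"dy": 0,"dz": 0.5,"rx": 0,"ry": 0,"rz": -1,"hand": 0.1},
    {"dx": 0,"dy": 0,"dz": 0.5,"rx": 0,"ry": 0,"rz": -1,"hand": 0.1},
    {"dx": 0,"dy": 0,"dz": 0.5,"rx": 0,"ry": 0,"rz": -1,"hand": 0.1},
    {"dx": 0,"dy": 0,"dz": 0,"rx": 0,"ry": 0,"rz": 0,"hand": 0.1},
  ],
)

```text
time: 7.02
tcp_pos: [0.4727, -0.2164, 0.2014]
eef_rot: [-3.141, -0.001, 2.496]
contact_force: [0.1, -0.1, 0.8]
gripper_width: 0.0467
grasp_force: 0.0
```

Run:
```python
from h import *
s=robot.state();print(s["time"],s["tcp_pos"],s["eef_rot"],s["gripper_width"])
print(go(.5672,-.1957,.155,2.48),go(.5672,-.1957,.104,2.48))
cm=cam("wrist",s);print(proj(cm,[.5672,-.1957,.052]),proj(cm,[.5902,-.2134,.052]))
```

```text
7.025 [ 0.47267475 -0.21636888  0.20137487] [-3.14147529e+00 -1.13755789e-03  2.49614142e+00] 0.04668652084004593
([-2.1, 2.45, 1.54], [-0.0, -0.01, 0.2]) ([-2.11, 2.45, 3.24], [-0.0, -0.01, 0.2])
[337.68125549 267.01399108] [335.02426428 295.02260213]
```

>>> step_arm(
  steps=[
    {"dx": -0.7,"dy": 0.82,"dz": 0.3,"rx": 0,"ry": 0,"rz": 0.2,"hand": 0.1},
    {"dx": -0.7,"dy": 0.82,"dz": 0.3,"rx": 0,"ry": 0,"rz": 0,"hand": 0.1},
    {"dx": -0.7,"dy": 0.82,"dz": 0.3,"rx": 0,"ry": 0,"rz": 0,"hand": 0.1},
    {"dx": 0,"dy": 0,"dz": 0.6,"rx": 0,"ry": 0,"rz": 0,"hand": 0.1},
    {"dx": 0,"dy": 0,"dz": 0,"rx": 0,"ry": 0,"rz": 0,"hand": 0.1},
  ],
)

```text
time: 7.65
tcp_pos: [0.567, -0.1957, 0.1556]
eef_rot: [-3.141, -0.003, 2.48]
contact_force: [-0.3, 0.9, -0.4]
gripper_width: 0.0468
grasp_force: 0.0
```

Run:
```python
from h import *
s=robot.state();print(s["time"],s["tcp_pos"],s["eef_rot"],s["gripper_width"])
w=robot.get_image("wrist");cm=cam("wrist",s)
for p in [[.5672,-.1957,.052],[.5902,-.2134,.052]]:
    q=proj(cm,p);print(q);cv2.circle(w,tuple(int(v) for v in q),3,(0,0,255),1)
cv2.imwrite("pics/w3.png",cv2.resize(w,(768,576)))
print(go(.5672,-.1957,.104,2.48))
```

```text
7.65 [ 0.56702937 -0.19567785  0.15558072] [-3.14094775e+00 -2.80869804e-03  2.48048409e+00] 0.046781636997168204
[255.91168728 219.54661286]
[256.22865869 258.21411185]
([0.0, 0.01, 1.75], [-0.01, -0.02, 0.01])
```

View pics/w3.png

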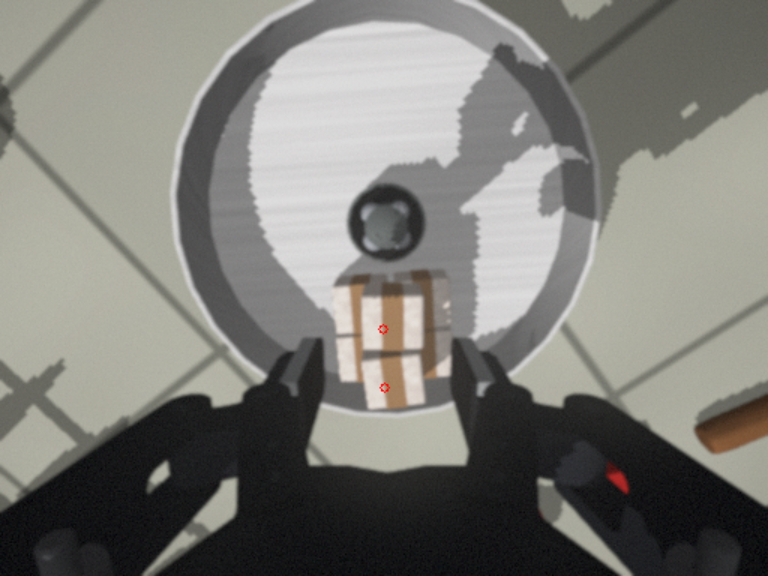

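The red markers fall on both upper cubes, at (383,329) and (385,387). The cubes sit about 3 mm further along tool +y, with free sides for the fingers.

>>> step_arm(
  newtons=25,
  steps=[
    {"dx": 0,"dy": 0.1,"dz": 0.6,"rx": 0,"ry": 0,"rz": 0,"hand": 0.1},
    {"dx": 0,"dy": 0,"dz": 0.6,"rx": 0,"ry": 0,"rz": 0,"hand": 0.1},
    {"dx": 0,"dy": 0,"dz": 0.53,"rx": 0,"ry": 0,"rz": 0,"hand": 0.1},
    {"dx": 0,"dy": 0,"dz": 0,"rx": 0,"ry": 0,"rz": 0,"hand": -0.6},
    {"dx": 0,"dy": 0,"dz": 0,"rx": 0,"ry": 0,"rz": 0,"hand": -0.6},
    {"dx": 0,"dy": 0,"dz": 0,"rx": 0,"ry": 0,"rz": 0,"hand": -0.6},
  ],
)

```text
time: 8.45
tcp_pos: [0.5705, -0.1936, 0.1058]
eef_rot: [3.142, 0.001, 2.482]
contact_force: [0.2, 0.0, -0.3]
gripper_width: 0.0274
grasp_force: 28.6
```

Run:
```python
from h import *
s=robot.state();print(s["time"],s["tcp_pos"],s["eef_rot"],s["gripper_width"])
c=np.array([.5335,-.1725]);a=2.48+np.pi
ex=np.array([np.cos(a),np.sin(a)]);ey=np.array([-ex[1],ex[0]])
for t in[(-48,30),(-48,-30)]:
    p=c+(t[0]*ex+t[1]*ey)/1000;print(t,p,go(*p,.080,2.48))
```

```text
8.45 [ 0.57048409 -0.1936459   0.10577689] [3.14151714e+00 1.24376569e-03 2.48178746e+00] 0.027412271049355008
(-48, 30) [ 0.51405852 -0.11933959] ([3.01, 0.8, 0.86], [0.0, 0.02, 0.02])
(-48, -30) [ 0.47719606 -0.16668048] ([3.01, -1.2, 0.86], [0.0, 0.02, 0.02])
```

>>> step_arm(
  steps=[
    {"dx": 0,"dy": 0,"dz": -0.5,"rx": 0,"ry": 0,"rz": 0,"hand": -0.6},
    {"dx": 0,"dy": 0,"dz": -0.5,"rx": 0,"ry": 0,"rz": 0,"hand": -0.6},
    {"dx": 0.75,"dy": 0.2,"dz": 0,"rx": 0,"ry": 0,"rz": 0,"hand": -0.6},
    {"dx": 0.75,"dy": 0.2,"dz": 0,"rx": 0,"ry": 0,"rz": 0,"hand": -0.6},
    {"dx": 0.75,"dy": 0.2,"dz": 0,"rx": 0,"ry": 0,"rz": 0,"hand": -0.6},
    {"dx": 0.75,"dy": 0.2,"dz": 0,"rx": 0,"ry": 0,"rz": 0,"hand": -0.6},
    {"dx": 0,"dy": 0,"dz": 0.5,"rx": 0,"ry": 0,"rz": 0,"hand": -0.6},
    {"dx": 0,"dy": 0,"dz": 0.5,"rx": 0,"ry": 0,"rz": 0,"hand": -0.6},
    {"dx": 0,"dy": 0,"dz": 0.5,"rx": 0,"ry": 0,"rz": 0,"hand": -0.6},
    {"dx": 0,"dy": 0,"dz": 0.25,"rx": 0,"ry": 0,"rz": 0,"hand": -0.6},
    {"dx": 0,"dy": 0,"dz": 0,"rx": 0,"ry": 0,"rz": 0,"hand": -0.6},
  ],
)

```text
time: 9.82
tcp_pos: [0.5133, -0.1193, 0.0816]
eef_rot: [-3.141, -0.002, 2.481]
contact_force: [-1.1, -0.1, -0.2]
gripper_width: 0.0273
grasp_force: 28.6
```

>>> step_arm(
  steps=[
    {"dx": 0,"dy": 0,"dz": 0,"rx": 0,"ry": 0,"rz": 0,"hand": -0.06},
    {"dx": 0,"dy": 0,"dz": 0,"rx": 0,"ry": 0,"rz": 0,"hand": -0.06},
    {"dx": 0,"dy": 0,"dz": -0.6,"rx": 0,"ry": 0,"rz": 0,"hand": 0.1},
    {"dx": 0,"dy": 0,"dz": -0.9,"rx": 0,"ry": 0,"rz": 0,"hand": 0.1},
    {"dx": 0,"dy": 0,"dz": -0.95,"rx": 0,"ry": 0,"rz": 0,"hand": 0.1},
    {"dx": -1,"dy": -0.2,"dz": 0,"rx": 0,"ry": 0,"rz": 0,"hand": 0.1},
    {"dx": -1,"dy": -0.2,"dz": 0,"rx": 0,"ry": 0,"rz": 0,"hand": 0.1},
    {"dx": -1,"dy": -0.2,"dz": 0,"rx": 0,"ry": 0,"rz": 0,"hand": 0.1},
    {"dx": -0.9,"dy": -0.2,"dz": 0,"rx": 0,"ry": 0,"rz": 0,"hand": 0.1},
    {"dx": 0,"dy": 0,"dz": 0,"rx": 0,"ry": 0,"rz": 0,"hand": 0.1},
  ],
)

```text
time: 11.08
tcp_pos: [0.5923, -0.2114, 0.1574]
eef_rot: [3.142, 0.002, 2.481]
contact_force: [-0.9, -0.3, 0.5]
gripper_width: 0.0474
grasp_force: 0.0
```

Run:
```python
from h import *
s=robot.state();print(s["time"],s["tcp_pos"],s["eef_rot"],s["gripper_width"])
w=robot.get_image("wrist");cm=cam("wrist",s)
for p in [[.5902,-.2134,.052],[.515,-.12,.028]]:
    q=proj(cm,p);print(q);cv2.circle(w,tuple(int(v) for v in q),3,(0,0,255),1)
cv2.imwrite("pics/w4.png",cv2.resize(w,(768,576)))
print(go(.5902,-.2134,.104,2.53))
```

```text
11.075 [ 0.59228145 -0.21136545  0.15735073] [3.14157783e+00 1.73443389e-03 2.48069866e+00] 0.04740425552022781
[251.4850226  217.23559922]
[292.95304713  37.62055434]
([-0.02, -0.11, 1.77], [0.0, 0.01, -0.61])
```

View pics/w4.png

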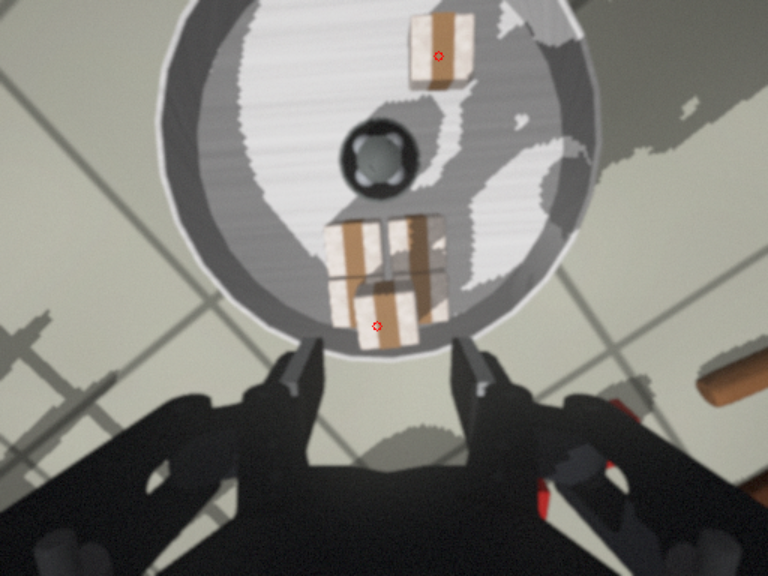

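The first cube lies flat on the floor at (441,48). The second upper cube is at (386,315), about 3 mm toward tool +x, so I grip it next.

>>> step_arm(
  steps=[
    {"dx": 0.1,"dy": 0,"dz": 0.6,"rx": 0,"ry": 0,"rz": -0.6,"hand": 0.1},
    {"dx": 0,"dy": 0,"dz": 0.6,"rx": 0,"ry": 0,"rz": 0,"hand": 0.1},
    {"dx": 0,"dy": 0,"dz": 0.55,"rx": 0,"ry": 0,"rz": 0,"hand": 0.1},
    {"dx": 0,"dy": 0,"dz": 0,"rx": 0,"ry": 0,"rz": 0,"hand": -0.6},
    {"dx": 0,"dy": 0,"dz": 0,"rx": 0,"ry": 0,"rz": 0,"hand": -0.6},
    {"dx": 0,"dy": 0,"dz": 0,"rx": 0,"ry": 0,"rz": 0,"hand": -0.6},
  ],
)

```text
time: 11.88
tcp_pos: [0.5895, -0.2084, 0.1043]
eef_rot: [3.142, 0.001, 2.53]
contact_force: [-0.4, 0.0, -0.1]
gripper_width: 0.0279
grasp_force: 27.9
```

Run:
```python
from h import *
s=robot.state();print(s["time"],s["gripper_width"],go(.4775,-.1665,.0815,2.48))
```

```text
11.875 0.02786667766079147 ([3.86, -1.0, 0.76], [0.0, 0.02, 0.62])
```

>>> step_arm(
  steps=[
    {"dx": 0,"dy": 0,"dz": -0.5,"rx": 0,"ry": 0,"rz": 0,"hand": -0.6},
    {"dx": 0,"dy": 0,"dz": -0.5,"rx": 0,"ry": 0,"rz": 0,"hand": -0.6},
    {"dx": 0.97,"dy": -0.25,"dz": 0,"rx": 0,"ry": 0,"rz": 0,"hand": -0.6},
    {"dx": 0.97,"dy": -0.25,"dz": 0,"rx": 0,"ry": 0,"rz": 0,"hand": -0.6},
    {"dx": 0.97,"dy": -0.25,"dz": 0,"rx": 0,"ry": 0,"rz": 0,"hand": -0.6},
    {"dx": 0.95,"dy": -0.25,"dz": 0,"rx": 0,"ry": 0,"rz": 0.6,"hand": -0.6},
    {"dx": 0,"dy": 0,"dz": 0.5,"rx": 0,"ry": 0,"rz": 0,"hand": -0.6},
    {"dx": 0,"dy": 0,"dz": 0.5,"rx": 0,"ry": 0,"rz": 0,"hand": -0.6},
    {"dx": 0,"dy": 0,"dz": 0.5,"rx": 0,"ry": 0,"rz": 0,"hand": -0.6},
    {"dx": 0,"dy": 0,"dz": 0.25,"rx": 0,"ry": 0,"rz": 0,"hand": -0.6},
    {"dx": 0,"dy": 0,"dz": 0,"rx": 0,"ry": 0,"rz": 0,"hand": -0.6},
  ],
)

```text
time: 13.25
tcp_pos: [0.4767, -0.166, 0.0801]
eef_rot: [-3.141, -0.002, 2.482]
contact_force: [0.3, 0.6, 0.7]
gripper_width: 0.0274
grasp_force: 27.9
```

>>> step_arm(
  steps=[
    {"dx": 0,"dy": 0,"dz": 0,"rx": 0,"ry": 0,"rz": 0,"hand": -0.06},
    {"dx": 0,"dy": 0,"dz": 0,"rx": 0,"ry": 0,"rz": 0,"hand": -0.06},
    {"dx": 0,"dy": 0,"dz": -0.6,"rx": 0,"ry": 0,"rz": 0,"hand": -0.06},
    {"dx": 0,"dy": 0,"dz": -1,"rx": 0,"ry": 0,"rz": 0,"hand": 0.1},
    {"dx": 0,"dy": 0,"dz": -1,"rx": 0,"ry": 0,"rz": 0,"hand": 0.1},
    {"dx": -0.9,"dy": 0.3,"dz": -1,"rx": 0,"ry": 0,"rz": 0,"hand": 0.1},
    {"dx": -0.9,"dy": 0.3,"dz": -1,"rx": 0,"ry": 0,"rz": 0,"hand": 0.1},
    {"dx": -0.6,"dy": 0.3,"dz": -0.5,"rx": 0,"ry": 0,"rz": 0,"hand": 0.1},
    {"dx": 0,"dy": 0,"dz": 0,"rx": 0,"ry": 0,"rz": 0,"hand": 0.1},
  ],
)

```text
time: 14.38
tcp_pos: [0.5517, -0.1895, 0.2365]
eef_rot: [3.141, 0.003, 2.482]
contact_force: [-0.9, 0.1, 0.0]
gripper_width: 0.0468
grasp_force: 0.0
```

Run:
```python
from h import *
s=robot.state();print(s["time"],s["tcp_pos"],s["eef_rot"],s["gripper_width"])
w=robot.get_image("wrist");cm=cam("wrist",s)
cv2.imwrite("pics/w5o.png",w)
q=proj(cm,[.533,-.1725,.039]);print(q);cv2.circle(w,tuple(int(v) for v in q),2,(0,0,255),1)
cv2.imwrite("pics/w5.png",cv2.resize(w,(768,576)))
m=robot.find_in("wrist","stud_top");print(m[:1])
```

```text
14.375 [ 0.55169474 -0.18952039  0.23647692] [3.14129836 0.00347085 2.48219408] 0.04680379659830553
[258.2506714  160.77997434]
[{'at': [0.5227, -0.1582, 0.0039], 'score': 0.68}]
```

View pics/w5.png

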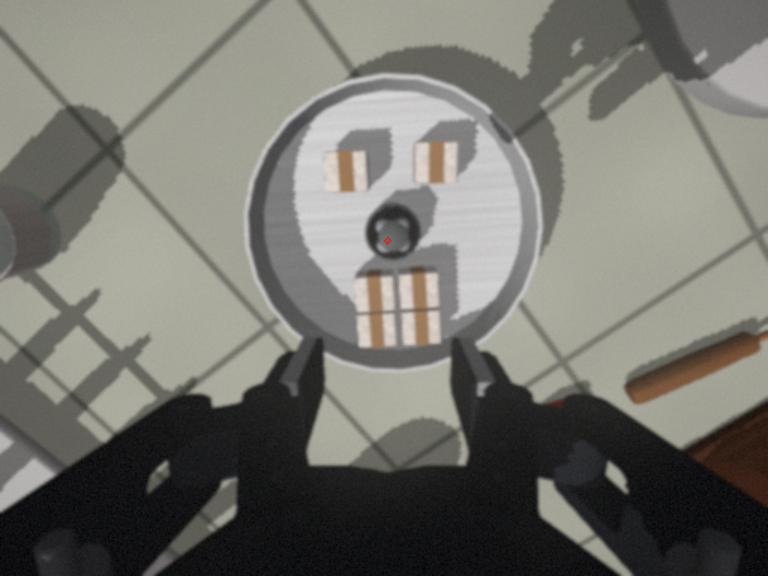

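All six cubes now lie flat on the floor: four at about (398,308), one at (345,171) and one at (436,162). The stud is at (391,233). Next is the lid.

>>> step_arm(
  steps=[
    {"dx": 0.73,"dy": 0.94,"dz": 0,"rx": 0,"ry": 0,"rz": 0,"hand": 0.4},
    {"dx": 0.73,"dy": 0.94,"dz": 0,"rx": 0,"ry": 0,"rz": 0,"hand": 0.4},
    {"dx": 0.73,"dy": 0.94,"dz": 0,"rx": 0,"ry": 0,"rz": 0,"hand": 0.4},
    {"dx": 0.73,"dy": 0.94,"dz": 0,"rx": 0,"ry": 0,"rz": 0,"hand": 0.4},
    {"dx": 0.73,"dy": 0.94,"dz": 0,"rx": 0,"ry": 0,"rz": 0,"hand": 0.4},
    {"dx": 0.73,"dy": 0.94,"dz": 0,"rx": 0,"ry": 0,"rz": 0,"hand": 0.4},
    {"dx": 0.73,"dy": 0.94,"dz": 0,"rx": 0,"ry": 0,"rz": 0,"hand": 0.4},
    {"dx": 0.73,"dy": 0.94,"dz": 0,"rx": 0,"ry": 0,"rz": 0,"hand": 0.4},
    {"dx": 0.73,"dy": 0.94,"dz": 0,"rx": 0,"ry": 0,"rz": 0,"hand": 0.4},
    {"dx": 0,"dy": 0,"dz": 0,"rx": 0,"ry": 0,"rz": 0,"hand": 0.4},
    {"dx": 0,"dy": 0,"dz": 0,"rx": 0,"ry": 0,"rz": 0,"hand": 0.4},
  ],
)

```text
time: 15.85
tcp_pos: [0.5496, 0.132, 0.2335]
eef_rot: [-3.141, -0.0, 2.482]
contact_force: [-0.8, -0.5, 0.9]
gripper_width: 0.0597
grasp_force: 0.0
```

Run:
```python
from h import *
s=robot.state();print(s["time"],s["tcp_pos"],s["eef_rot"],s["gripper_width"])
w=robot.get_image("wrist");cm=cam("wrist",s)
cv2.imwrite("pics/w6.png",cv2.resize(w,(768,576)))
for n in("lid","lid_knob"):
    m=robot.find_in("wrist",n);print(n,m[:1])
    m=robot.cut_out("wrist",n)
    if m:
        v,u=np.nonzero(m[0]["pixels"]);print(m[0]["score"],len(u),u.min(),u.max(),v.min(),v.max())
# tub centre from w5 rim & w2
s5=dict(tcp_pos=[.5517,-.1895,.2365],eef_rot=[3.1413,.0035,2.4822]);c5=cam("wrist",s5)
s2=dict(tcp_pos=[.47417,-.21354,.24423],eef_rot=[-3.1393,.0007,.3397]);c2=cam("wrist",s2)
print("stud",ray(c5,391.5/1.5,234/1.5,.039),ray(c2,(200+182/5),20+475/5,.039))
from scipy.optimize import least_squares
for cmx,P in((c5,[(245,222),(543,222),(394,74),(394,369)]),(c2,[(203,150),(502,170),(352,3),(352,313)])):
    W=np.array([ray(cmx,u/1.5,v/1.5,.0385)[:2] for u,v in P])
    print("rim",least_squares(lambda p:np.hypot(*(W-p[:2]).T)-p[2],[.53,-.17,.098]).x)
```

```text
15.85 [0.54955284 0.13200589 0.23354039] [-3.14075382e+00 -4.61454359e-04  2.48197819e+00] 0.05973710326903355
lid [{'at': [0.534, 0.1533, 0.0257], 'score': 0.79}]
0.75 30872 167 366 64 262
lid_knob [{'at': [0.5372, 0.1539, 0.0244], 'score': 0.92}]
0.61 30902 167 367 64 262
stud [ 0.53093843 -0.16745764  0.039     ] [ 0.53298228 -0.17178331  0.039     ]
rim [ 0.53262869 -0.16668417  0.09677924]
rim [ 0.53260822 -0.17064723  0.09650788]
```

View pics/w6.png

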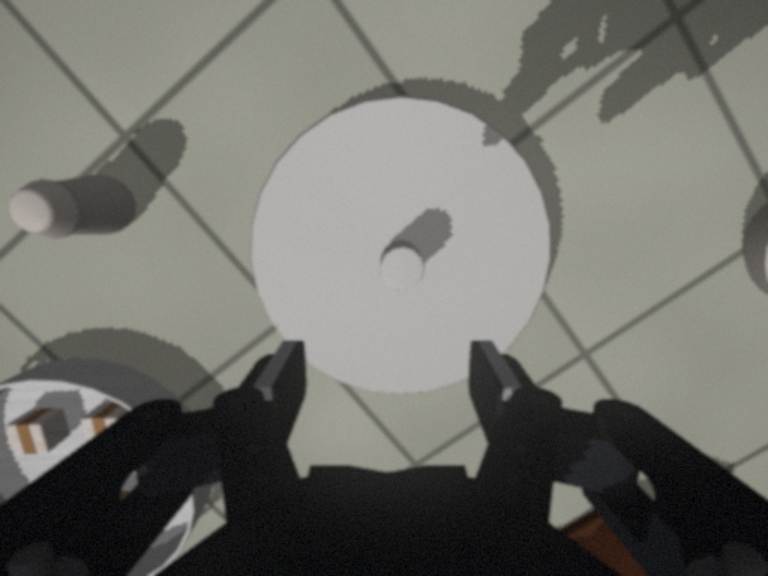

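Run:
```python
from h import *
s=robot.state();cm=cam("wrist",s)
def R(y): return Ro.from_euler("xyz",[np.pi,0,y]).as_matrix()[:2,:2]
e2=np.mean([[.53298,-.17178],[.53261,-.17065]],0);e5=np.mean([[.53094,-.16746],[.53263,-.16668]],0)
b=np.linalg.solve(R(2.482)-R(.3397),e5-e2);t=e2-R(.3397)@b
print("bias",b,"tub",t)
k=ray(cm,402/1.5,268/1.5,.057)[:2];l=ray(cm,400.5/1.5,245/1.5,.025)[:2]
print(k,l);k=(k+l)/2-R(2.482)@b;print("knob",k,go(*k,.150,2.482))
```

```text
bias [0.00094404 0.00223938] tub [ 0.53115874 -0.16941815]
[0.54731462 0.14771005] [0.53998864 0.15347009]
knob [0.54302537 0.14824192] ([0.53, 0.29, 2.8], [-0.0, 0.0, -0.02])
```

Run:
```python
from h import *
s=robot.state();cm=cam("wrist",s)
from scipy.optimize import least_squares
W=np.array([ray(cm,u,v,.025)[:2] for u,v in((167,164),(367,164),(267,64.5),(267,262))])
r=least_squares(lambda p:np.hypot(*(W-p[:2]).T)-p[2],[.53,.15,.1]).x;print(r)
k=ray(cm,402/1.5,268/1.5,.057)[:2]
R=Ro.from_euler("xyz",[np.pi,0,2.482]).as_matrix()[:2,:2];b=np.array([.00094,.00224])
p=(k+r[:2])/2-R@b;print(k,p,go(*p,.15,2.482),go(*p,.102,2.482))
```

```text
[0.54761263 0.14756783 0.10358153]
[0.54731462 0.14771005] [0.54683379 0.14529277] ([0.37, 0.29, 2.8], [-0.0, 0.0, -0.02]) ([0.37, 0.29, 4.4], [-0.0, 0.0, -0.02])
```

>>> step_arm(
  newtons=80,
  steps=[
    {"dx": 0.37,"dy": 0.29,"dz": 0.9,"rx": 0,"ry": 0,"rz": 0,"hand": 0.4},
    {"dx": 0,"dy": 0,"dz": 1,"rx": 0,"ry": 0,"rz": 0,"hand": 0.4},
    {"dx": 0,"dy": 0,"dz": 1,"rx": 0,"ry": 0,"rz": 0,"hand": 0.3},
    {"dx": 0,"dy": 0,"dz": 0.8,"rx": 0,"ry": 0,"rz": 0,"hand": 0.2},
    {"dx": 0,"dy": 0,"dz": 0.65,"rx": 0,"ry": 0,"rz": 0,"hand": 0.1},
    {"dx": 0,"dy": 0,"dz": 0,"rx": 0,"ry": 0,"rz": 0,"hand": 0},
    {"dx": 0,"dy": 0,"dz": 0,"rx": 0,"ry": 0,"rz": 0,"hand": -1},
    {"dx": 0,"dy": 0,"dz": 0,"rx": 0,"ry": 0,"rz": 0,"hand": -1},
    {"dx": 0,"dy": 0,"dz": 0,"rx": 0,"ry": 0,"rz": 0,"hand": -1},
  ],
)

```text
time: 17.23
tcp_pos: [0.5476, 0.1461, 0.1047]
eef_rot: [3.14, 0.002, 2.482]
contact_force: [-0.8, 0.2, 4.9]
gripper_width: 0.0258
grasp_force: 78.9
```

>>> step_arm(
  steps=[
    {"dx": 0,"dy": 0,"dz": -0.5,"rx": 0,"ry": 0,"rz": 0,"hand": -1},
    {"dx": 0,"dy": 0,"dz": -0.8,"rx": 0,"ry": 0,"rz": 0,"hand": -1},
    {"dx": 0,"dy": 0,"dz": -0.9,"rx": 0,"ry": 0,"rz": 0,"hand": -1},
    {"dx": 0,"dy": 0,"dz": -0.8,"rx": 0,"ry": 0,"rz": 0,"hand": -1},
    {"dx": 0,"dy": 0,"dz": 0,"rx": 0,"ry": 0,"rz": 0,"hand": -1},
  ],
)

```text
time: 17.85
tcp_pos: [0.548, 0.1461, 0.1961]
eef_rot: [3.139, 0.003, 2.482]
contact_force: [0.1, 0.5, -2.3]
gripper_width: 0.0257
grasp_force: 78.8
```

Run:
```python
from h import *
s=robot.state();print(s["time"],s["tcp_pos"],s["eef_rot"],s["gripper_width"],s["contact_force"],s["ft_torque"],s["grasp_force"])
w=robot.get_image("wrist");v=robot.get_image("side");x=robot.get_image("scene")
cv2.imwrite("pics/w7.png",np.hstack([cv2.resize(w,(400,300)),v[60:360,100:500]]))
print(go(.5312,-.1694,s["tcp_pos"][2],2.482))
```

```text
17.85 [0.5479835  0.14613235 0.19605154] [3.13912439e+00 3.10779258e-03 2.48183564e+00] 0.025690570202615934 [ 0.05927471  0.51758928 -2.34434601] [ 0.02998649  0.01046667 -0.02765687] 78.77930045127869
([-6.05, -8.62, -0.12], [-0.01, -0.01, -0.0])
```

View pics/w7.png

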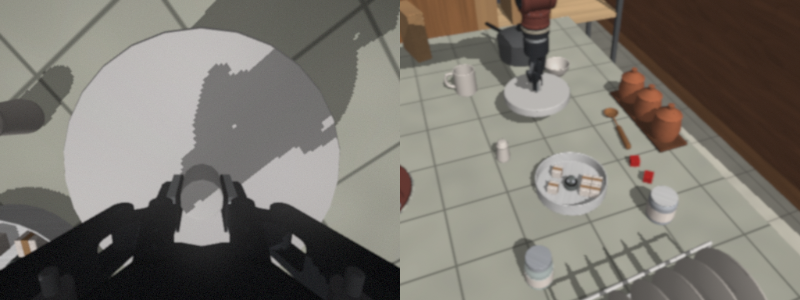

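The lid hangs level in the gripper (wrist view, centre about (200,160)), and the cubes in the side view are one layer. I've used my picture allowance, so from here I work with numbers only. Next I move over the tub.

>>> step_arm(
  steps=[
    {"dx": -0.67,"dy": -0.96,"dz": 0,"rx": 0,"ry": 0,"rz": 0,"hand": -1},
    {"dx": -0.67,"dy": -0.96,"dz": 0,"rx": 0,"ry": 0,"rz": 0,"hand": -1},
    {"dx": -0.67,"dy": -0.96,"dz": 0,"rx": 0,"ry": 0,"rz": 0,"hand": -1},
    {"dx": -0.67,"dy": -0.96,"dz": 0,"rx": 0,"ry": 0,"rz": 0,"hand": -1},
    {"dx": -0.67,"dy": -0.96,"dz": 0,"rx": 0,"ry": 0,"rz": 0,"hand": -1},
    {"dx": -0.67,"dy": -0.96,"dz": 0,"rx": 0,"ry": 0,"rz": 0,"hand": -1},
    {"dx": -0.67,"dy": -0.96,"dz": 0,"rx": 0,"ry": 0,"rz": 0,"hand": -1},
    {"dx": -0.67,"dy": -0.96,"dz": 0,"rx": 0,"ry": 0,"rz": 0,"hand": -1},
    {"dx": -0.67,"dy": -0.94,"dz": 0,"rx": 0,"ry": 0,"rz": 0,"hand": -1},
    {"dx": 0,"dy": 0,"dz": 0,"rx": 0,"ry": 0,"rz": 0,"hand": -1},
    {"dx": 0,"dy": 0,"dz": 0,"rx": 0,"ry": 0,"rz": 0,"hand": -1},
  ],
)

```text
time: 19.38
tcp_pos: [0.5308, -0.1686, 0.1924]
eef_rot: [-3.142, -0.002, 2.482]
contact_force: [0.5, 0.2, -1.9]
gripper_width: 0.0257
grasp_force: 79.1
```

Run:
```python
from h import *
from scipy.optimize import least_squares
s=robot.state();print(s["time"],s["tcp_pos"],s["eef_rot"])
cm=cam("wrist",s);w=robot.get_image("wrist");cv2.imwrite("pics/w8.png",w)
m=robot.cut_out("wrist","lid")
p=m[0]["pixels"].astype(np.uint8);print(m[0]["score"],p.sum())
c=max(cv2.findContours(p,0,1)[0],key=cv2.contourArea)[:,0]
c=c[(c[:,1]<170)]
h=s["tcp_pos"][2]-.1047+.025
W=np.array([ray(cm,u,v,h)[:2] for u,v in c])
r=least_squares(lambda q:np.hypot(*(W-q[:2]).T)-.105,[*s["tcp_pos"][:2]],loss="soft_l1",f_scale=.002);print(r.x,np.abs(r.fun).mean())
Rt=Ro.from_euler("xyz",s["eef_rot"]).as_matrix()
print("tool off",Rt[:2,:2].T@(r.x-s["tcp_pos"][:2]), go(.5312,-.1694,.1475,2.482))
```

```text
19.375 [ 0.53077728 -0.16858086  0.19243268] [-3.14152549e+00 -1.91350961e-03  2.48155020e+00]
0.76 69265
[ 0.53132298 -0.16741757] 0.0005157577299364297
tool off [0.00028219 0.00125356] ([-0.03, -0.03, 1.51], [0.0, -0.01, 0.01])
```

>>> step_arm(
  steps=[
    {"dx": -0.03,"dy": -0.03,"dz": 0.6,"rx": 0,"ry": 0,"rz": 0,"hand": -1},
    {"dx": 0,"dy": 0,"dz": 0.6,"rx": 0,"ry": 0,"rz": 0,"hand": -1},
    {"dx": 0,"dy": 0,"dz": 0.35,"rx": 0,"ry": 0,"rz": 0,"hand": -1},
    {"dx": 0,"dy": 0,"dz": 0.1,"rx": 0,"ry": 0,"rz": 0,"hand": -1},
    {"dx": 0,"dy": 0,"dz": 0.1,"rx": 0,"ry": 0,"rz": 0,"hand": -1},
  ],
)

```text
time: 20.1
tcp_pos: [0.5316, -0.1705, 0.1411]
eef_rot: [-3.142, 0.001, 2.482]
contact_force: [-0.3, 0.0, -1.5]
gripper_width: 0.0258
grasp_force: 79.1
```

>>> step_arm(
  steps=[
    {"dx": 0,"dy": 0,"dz": 0.07,"rx": 0,"ry": 0,"rz": 0,"hand": -1},
    {"dx": 0,"dy": 0,"dz": 0.06,"rx": 0,"ry": 0,"rz": 0,"hand": -1},
    {"dx": 0,"dy": 0,"dz": 0,"rx": 0,"ry": 0,"rz": 0,"hand": -1},
  ],
)

```text
time: 20.48
tcp_pos: [0.5324, -0.1706, 0.1383]
eef_rot: [3.14, 0.002, 2.482]
contact_force: [2.1, 1.9, 3.4]
gripper_width: 0.0258
grasp_force: 79.7
```

>>> step_arm(
  steps=[
    {"dx": 0,"dy": 0.03,"dz": 0.07,"rx": 0,"ry": 0,"rz": 0,"hand": -1},
    {"dx": 0,"dy": 0,"dz": 0.06,"rx": 0,"ry": 0,"rz": 0,"hand": -1},
    {"dx": 0,"dy": 0,"dz": 0,"rx": 0,"ry": 0,"rz": 0,"hand": -1},
  ],
)

```text
time: 20.85
tcp_pos: [0.5324, -0.17, 0.1337]
eef_rot: [3.142, 0.002, 2.482]
contact_force: [2.6, -0.9, -0.1]
gripper_width: 0.0253
grasp_force: 79.2
```

>>> step_arm(
  steps=[
    {"dx": 0,"dy": 0,"dz": 0.1,"rx": 0,"ry": 0,"rz": 0,"hand": -1},
    {"dx": 0,"dy": 0,"dz": 0.1,"rx": 0,"ry": 0,"rz": 0,"hand": -1},
    {"dx": 0,"dy": 0,"dz": 0,"rx": 0,"ry": 0,"rz": 0,"hand": -1},
  ],
)

```text
time: 21.22
tcp_pos: [0.5317, -0.1696, 0.1265]
eef_rot: [-3.141, -0.001, 2.482]
contact_force: [2.1, -0.5, -2.2]
gripper_width: 0.0255
grasp_force: 79.3
```

>>> step_arm(
  steps=[
    {"dx": 0,"dy": 0,"dz": 0.06,"rx": 0,"ry": 0,"rz": 0,"hand": -1},
    {"dx": 0,"dy": 0,"dz": 0.06,"rx": 0,"ry": 0,"rz": 0,"hand": -1},
    {"dx": 0,"dy": 0,"dz": 0,"rx": 0,"ry": 0,"rz": 0,"hand": -1},
    {"dx": 0,"dy": 0,"dz": 0,"rx": 0,"ry": 0,"rz": 0,"hand": -1},
  ],
)

```text
time: 21.72
tcp_pos: [0.5319, -0.1697, 0.1242]
eef_rot: [-3.141, 0.0, 2.482]
contact_force: [-1.5, 1.4, 5.6]
gripper_width: 0.0259
grasp_force: 80.1
```

>>> step_arm(
  steps=[
    {"dx": 0,"dy": 0,"dz": 0.06,"rx": 0,"ry": 0,"rz": 0,"hand": -1},
    {"dx": 0,"dy": 0,"dz": 0.05,"rx": 0,"ry": 0,"rz": 0,"hand": -1},
    {"dx": 0,"dy": 0,"dz": 0,"rx": 0,"ry": 0,"rz": 0,"hand": -1},
    {"dx": 0,"dy": 0,"dz": 0,"rx": 0,"ry": 0,"rz": 0,"hand": -1},
  ],
)

```text
time: 22.22
tcp_pos: [0.5321, -0.1698, 0.1231]
eef_rot: [-3.141, 0.001, 2.482]
contact_force: [-10.7, 4.7, 25.0]
gripper_width: 0.0256
grasp_force: 82.3
```

>>> step_arm(
  steps=[
    {"dx": 0.02,"dy": 0,"dz": 0,"rx": 0,"ry": 0,"rz": 0,"hand": -1},
    {"dx": 0,"dy": 0,"dz": 0,"rx": 0,"ry": 0,"rz": 0,"hand": -1},
    {"dx": 0,"dy": 0,"dz": 0,"rx": 0,"ry": 0,"rz": 0,"hand": -1},
  ],
)

```text
time: 22.6
tcp_pos: [0.532, -0.1697, 0.1231]
eef_rot: [-3.141, 0.002, 2.482]
contact_force: [-6.8, 4.7, 22.5]
gripper_width: 0.0259
grasp_force: 82.1
```

Run:
```python
from h import *
from scipy.optimize import least_squares
s=robot.state();print(s["time"],s["tcp_pos"],s["contact_force"],s["ft_torque"],s["grasp_force"])
for c,h in(("scene",.0435),("side",.0435)):
    cm=cam(c);w=robot.get_image(c);m=robot.cut_out(c,"lid")
    if not m: print(c,"none");continue
    p=m[0]["pixels"].astype(np.uint8);v,u=np.nonzero(p);print(c,m[0]["score"],len(u),u.min(),u.max(),v.min(),v.max())
    th=np.linspace(0,6.28,100);
    for z in(.0435,.0185):
        E=np.array([proj(cm,[.532+.105*np.cos(t),-.17+.105*np.sin(t),z]) for t in th]);print(E.min(0),E.max(0))
    print("tubs",[(np.round(d["at"],3).tolist(),round(d["score"],2)) for d in robot.find_in(c,"shaker")])
```

```text
22.6 [ 0.53195741 -0.16965404  0.12310759] [-6.83612905  4.7053721  22.50615802] [ 0.84815169  1.65089228 -0.01272008] 82.07117199897766
scene 0.86 3402 144 222 173 236
[141.54685875 171.18547315] [221.44315363 232.55016269]
[143.48661174 177.20423712] [221.92261641 238.22640099]
tubs [([0.399, 0.003, 0.042], 0.57)]
side 0.86 3614 232 309 211 273
[232.06195524 208.54081455] [310.2072608 266.9042926]
[232.3352776  214.68679517] [309.26102875 273.07722092]
tubs [([0.388, -0.01, 0.041], 0.81)]
```

```bash
python3 -c "
from cell import robot
print(robot.hand_in())"
```

```text
the job is handed in; nothing more can be done
None
```

The job is handed in at about 23 s: all six cubes lie in one layer, and the lid is down at its stop (about 18.4 mm) and still held with about 22 N; I judged the click from the push dropping off, with no direct sign of it.

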